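# Ready a fan for its bench test: plug it home and lock the selector to its bay

### The job

One of the three bays of the test station holds a fan, the other two hold blanking plates. Push the fan fully home in its bay without leaning on it hard, and turn the station's selector from off to the bay that holds the fan: squeeze both release tabs to free the knob, and let go so that both tabs spring right out and lock it there. Leave the solder reel, the screwdriver and the side cutters where they lie.

Things in the scene. Friction and masses are not known exactly. Their poses are not given: they have to be found in the camera images.
- station: Fan test station, fixed to the bench. Origin: on the bench at the middle of its width; x away from the robot, y to its left, z up. In front (x -0.140 to 0) a grey console 210 mm wide whose top face slopes at 38 degrees, 22 mm high at the front edge, with the selector knob. Behind (x 0 to 0.084) a dark tray 435 mm wide, 30 mm high, with three bays parted by aluminium sheets 148 mm high.
- bay_left (a point): Middle of the floor of the left bay, 30 mm above the bench, at x = 0.042, y = +0.143 in the station's frame. The two bays without the fan hold fixed blanking plates: plain steel sheets 133 mm wide with a folded top edge, about 166 mm above the bench.
- bay_middle (a point): The same point of the middle bay (station's frame: x = 0.042, y = 0, z = 0.030).
- bay_right (a point): The same point of the right bay (station's frame: x = 0.042, y = -0.143, z = 0.030).
- fan_top (a point): Middle of the flat upper edge of the grey fan, 134 x 134 x 41 mm, that stands on edge in its bay (41 mm along the station's x). It slides only straight up and down and starts 6 to 14 mm too high, held by the friction of its plug: 5 to 10 N push it down to a hard stop. How high it stands when home differs: 165 to 171 mm above the bench; feel for the stop. Press near its middle.
- fan_module (a joint): How far the fan still stands out of its plug, m: 0 = fully home on its stop.
- fan: The same fan; origin at the centre of its rear face, 67 mm under fan_top and 20 mm behind it; z axis towards the robot, along the rotor's axis.
- selector_grip (a point): Where to pinch the selector: on the knob's axis, half-way along its two grey ribbed release tabs, 35 mm out from the sloping face. z: along the knob's axis out of the face (38 degrees from vertical, leaning to the robot); x: where the pointer points; y: from tab_b to tab_a. Black knob, cap 49 mm across, top 61 mm out from the face.
- selector_foot (a point): The knob's axis at the sloping face (axes as the station's, tilted with the face: x up the slope, z out of it). A slotted steel ring 62 mm across and 11 mm high stands round it: keep fingertips above it. The face is clear 70 mm up and down the slope and 100 mm to each side; the signs by the knob are flat.
- selector (a joint): Angle of the knob in rad, clockwise as one looks on the face. 0 = off, the start (pointer straight down the slope); 1.571 = left bay (pointer left); 3.142 = middle bay (pointer up the slope); 4.712 = right bay (pointer right). Signs: a ring for off, else three small squares, that bay's filled. It turns (0.06 N m) only while both tabs are squeezed in 4 mm or more, and cannot pass from off to right.
- tab_a (a joint): How far the tab on the knob's +y side is squeezed in, m: 0 = right out, 0.006 = fully in. A spring pushes it out with 4 N (8 N fully in). Its tooth locks in a slot of the ring at the four positions, with about 0.04 rad of play; let go between slots, it rests on the ring at about 0.0035 and drops in when the knob is turned to a slot. Its flat face is 22 mm wide, 22 to 48 mm out from the sloping face.
- tab_b (a joint): The same for the tab on the knob's -y side. Over both faces the tabs measure 55 mm when free and 43 mm when both are squeezed fully in.
- spool_mid (a point): Centre of a solder reel, 60 mm across and 34 mm high, lying on the bench by the console. Must not be moved.
- driver_mid (a point): Middle of a blue screwdriver, 171 mm long and 26 mm high, lying on the blue mat at the right. Must not be moved.
- cutters_mid (a point): Middle of red side cutters, 109 x 58 x 12 mm, lying on the bench. Must not be moved.

How it is judged:
At the end, for the whole second after the job is handed in: The fan is fully home (within 1.5 mm of its stop); the selector stands within 0.09 rad of the position of the bay that holds the fan, at rest, with both tabs sprung out to within 2 mm, so that it is locked there (((y of fan_top in the frame of station between 0.103 and 0.183 m and value of joint selector between 1.481 and 1.661 rad) or (y of fan_top in the frame of station between -0.04 and 0.04 m and value of joint selector between 3.052 and 3.232 rad) or (y of fan_top in the frame of station between -0.183 and -0.103 m and value of joint selector between 4.622 and 4.802 rad)) and value of joint each of tab_a, tab_b below 0.002 m and value of joint fan_module below 0.0015 m and velocity of joint selector between -0.05 and 0.05 rad/s); the robot touches nothing.
It fails at once if leaning on the fan with more than 70 N (contact force between any of the fingers, the arm and fan above 70 N).
It fails at once if moving the solder reel, the screwdriver or the side cutters by more than 25 mm (distance of any of spool_mid, driver_mid, cutters_mid from where it was at the start of the episode above 0.025 m).
It also fails if it takes over 51 s, if anything falls off the work surface, if the arm or the gripper's body presses on something with over 40 N, if the wrist force passes 120 N, or if a joint passes its speed limit or range.

### The arm

A 6-joint arm with a two-finger parallel gripper is mounted at the origin on a cart in front of the work surface, level with it; the furniture and walls round the work are solid. World frame = base frame: x ahead of the robot, y to its left, z up, the work surface at z = 0. Lengths are in m, angles in rad, forces in N, time in s.
With the tool pointing down it reaches from about 0.275 to 0.875 m from the base axis. Payload 12.5 kg.
Tool frame: the origin (TCP) lies at the very end of the fingers, on their centre line; the grasp point (between the pads) lies 19 mm behind it; z points along the fingers, x is the direction in which the jaws open and shut, and the axes are right-handed (so a half turn about z gives the same grasp; the last joint's range is limited). The gripper opens to 85 mm and grips with 20 to 120 N. Pads are 22 mm wide; open, the fingers measure 114 mm over their backs; the gripper's body (76 mm by 85 mm) begins 54 mm behind the grasp point. The pads swing forward as they close: fully open they stand 13 mm farther back than shut.
Start: joints at [1.062, 0.351, 1.652, -0, 1.139, -0.085], TCP at [0.226, 0.501, 0.231] pointing down, gripper open.
Joint ranges: [-2.75, 2.75], [-0.79, 2.1], [0.01, 2.65], [-1.57, 4.71], [0.07, 3.14], [-2.87, 2.87]. Speed limits (rad/s): [2.22, 2.22, 2.79, 3.14, 3.14, 3.14].

### API

Orientations are given as a unit quaternion [x, y, z, w].
In Python, from station import get_state, viewer, finish_job, models gives the robot as it stands.
- The arm moves only by the tool apply_moves, never from a script. Its argument "targets" is a list of rows, each a list of 6 numbers: the shift along the tool's x, y, z in m, then the turn, a rotation vector about the tool's x, y, z in rad. A call has 1 to 5 rows; each row shifts and turns the commanded pose from where the row before left it, along the tool's axes as they then stand; what a row does not reach is not made up. A row lasts 1/10 s, in which the tool goes at most 50 mm and 8.59 degrees, less where a joint would pass 70% of its speed; a pose out of reach is approached as far as the arm can. A call is refused whole if a number of a shift passes 0.05 or a number of a turn 0.15, either way. A call with a gripper value outside its range is refused whole. "claw" is the gripper command: -1 is shut, 1 is fully open, values between are in proportion, set as the call begins (left out, the last holds). The fingers move at their own pace and stop on an object; the grip force is fixed at half the most. Time passes only in rows, so rows that do not move let the fingers close. It gives the time, the measured TCP pose, the force and the opening at its end, in the units of the state.
- get_state(): the state, without advancing time (a new reading comes with each control period).
- viewer.get_image(name): name is "side" or "top" or "wrist"; returns a dict with "pixels" (384x512x3 uint8, red, green, blue), "vertical_fov" (degrees; the focal length in pixels is half the picture's height over the tangent of half this angle, whatever the lens; pixels are square), "cx", "cy" (the principal point, pixels), "k1" (the pictures are not rectified: a ray, as slopes to the right and down, at radius r is drawn at 1 + k1 r^2 times it, then the intrinsics apply), "R" (3x3) and "t" (3): a world point X has camera coordinates R X + t. Camera axes: x right, y down, z forward; pixel columns grow to the right and rows downward; lengths in m; the calibration is good to about 2 mm. A picture is of the moment at which its call begins. There is no depth.
- finish_job(): hands the job in, once; it reports no verdict.
Trained networks look in the newest picture that a camera, given by its name, has taken for a name from the list of things; names that differ only in an ending like _2 or _b are one class to them, and where a whole thing is asked for, a point or a joint stands for the part that bears it (a point fixed in the world has none). Each returns a list of dicts, best first, with "confidence" (0 to 1); they miss things now and then, are a little off and sometimes report something else, mostly with a low value. They report only what shows in the picture. A call takes as long as a camera call.
- models.search_frame(thing, camera): "at" ([row, column] in pixels, amid what is visible of it).
The state is a dict: "time": time; "q": joint angles; "dq": joint speeds; "tau": joint torques, N m; "tool_pos": TCP position; "orientation": TCP orientation; "force": force on the tool from outside, world axes, zero at the start; "torque": the same for the moment, N m; "width": opening from 0.0 (shut) to 1.0 (fully open).
Only numpy, scipy, OpenCV 4.12 (cv2) and the standard library are available. Lean on these libraries where they do the work, as an engineer would, in place of code of your own. Each camera call takes 0.05 s, during which the arm holds its last target.

## Working session

There is one attempt and no reset: what is moved stays moved. The work goes in short steps, Python scripts to look and compute and a tool call to move; the robot and the scene stay as the last step left them, time stands still between calls to the robot, and variables do not carry over. Pictures are saved under pics/ and viewed, and the job is handed in when it is done.

Besides the shell and the picture viewer there is one more tool, called after "Call:" as name(argument=value, ...), one argument or row to a line, values as JSON. apply_moves: Moves the arm, as the interface text tells. Its arguments: {"type":"object","properties":{"targets":{"type":"array","items":{"type":"array","items":{"type":"number"}}},"claw":{"type":"number"}},"required":["targets"]}

```bash
mkdir -p pics; ls
cat > h.py <<'E'
import numpy as np, cv2
from station import get_state, viewer, finish_job, models
def snap(n,f):
    im=viewer.get_image(n); cv2.imwrite('pics/'+f,cv2.cvtColor(im['pixels'],cv2.COLOR_RGB2BGR)); return im
def K(im):
    f=im['pixels'].shape[0]/2/np.tan(np.radians(im['vertical_fov'])/2)
    return np.array([[f,0,im['cx']],[0,f,im['cy']],[0,0,1.]])
def proj(im,X):
    X=np.atleast_2d(np.array(X,float)); R=np.array(im['R']);t=np.array(im['t'])
    return cv2.projectPoints(X.reshape(-1,1,3),cv2.Rodrigues(R)[0],t,K(im),np.array([im['k1'],0,0,0.]))[0].reshape(-1,2)
def ray(im,rc):
    u=cv2.undistortPoints(np.array([[[rc[1],rc[0]]]],float),K(im),np.array([im['k1'],0,0,0.]))[0,0]
    R=np.array(im['R']);t=np.array(im['t']); d=R.T@np.array([u[0],u[1],1]); return -R.T@t,d/np.linalg.norm(d)
def atz(im,rc,z):
    o,d=ray(im,rc); return o+d*(z-o[2])/d[2]
E
python3 - <<'E'
from h import *
s=get_state();print({k:np.round(v,3).tolist() for k,v in s.items()})
for n in ['side','top','wrist']:
    im=snap(n,n+'0.png');print(n,im['vertical_fov'],im['k1'],np.round(-np.array(im['R']).T@im['t'],3))
    for th in ['station','fan','fan_top','selector_grip','selector_foot','bay_left','bay_middle','bay_right','spool_mid','driver_mid','cutters_mid','tab_a']:
        try:
            for r in models.search_frame(th,n)[:2]: print(' ',th,np.round(r['at'],1),round(r['confidence'],2))
        except Exception as e: print(th,e)
E
```

```text
pics
{'time': 0.0, 'q': [1.062, 0.351, 1.652, -0.0, 1.139, -0.085], 'dq': [-0.002, -0.002, -0.001, -0.001, 0.001, -0.001], 'tau': [0.001, -50.611, -29.141, -0.0, 0.005, -0.0], 'tool_pos': [0.226, 0.501, 0.231], 'orientation': [0.84, 0.543, -0.001, 0.0], 'force': [0.391, -0.064, -0.532], 'torque': [-0.029, -0.016, 0.032], 'width': 0.998}
side 50.611930888887684 -0.08061741150201891 [ 0.133 -1.261  0.681]
  station [204.6 266.3] 0.62
  fan [150.4 273.3] 0.94
  fan_top [150.2 271.3] 0.83
  selector_grip [181.4 245.4] 0.82
  selector_foot [191.1 252. ] 0.59
  bay_left [203.5 265. ] 0.6
  bay_middle [207.7 265.7] 0.73
  bay_right [206.3 267.4] 0.91
  spool_mid [178.1 232.5] 0.54
  driver_mid [287.7 244.1] 0.91
  driver_mid [188.8 252.8] 0.61
  cutters_mid [246.7 207. ] 0.64
  tab_a [205.3 265.3] 0.66
  tab_a [185.7 247.6] 0.61
top 57.34785891020832 -0.07468196456784547 [ 0.306 -0.288  1.025]
  station [182.7 211.3] 0.64
  fan [142.2 157. ] 0.94
  fan_top [145.7 156.4] 0.71
  selector_grip [200.4 204.7] 0.61
  selector_grip [181.5 208. ] 0.27
  selector_foot [189.8 206.3] 0.67
  selector_foot [184.  207.6] 0.53
  bay_left [182.2 210.4] 0.87
  bay_middle [179.2 210.4] 0.92
  bay_right [181.  208.5] 0.96
  spool_mid [191.1 154.8] 0.82
  spool_mid [190.7 204.5] 0.21
  driver_mid [240.  342.2] 0.52
  cutters_mid [260.7 267.5] 0.67
  tab_a [235.9 341.4] 0.52
wrist 70.41563530306996 -0.026597759485990417 [0.158 0.533 0.375]
```

View pics/side0.png

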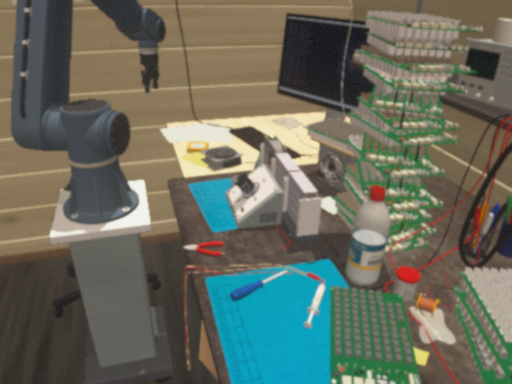

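View pics/top0.png

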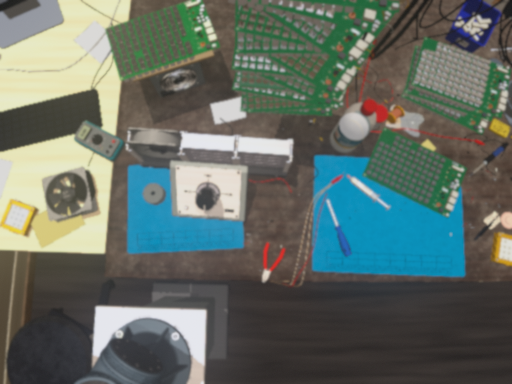

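View pics/wrist0.png

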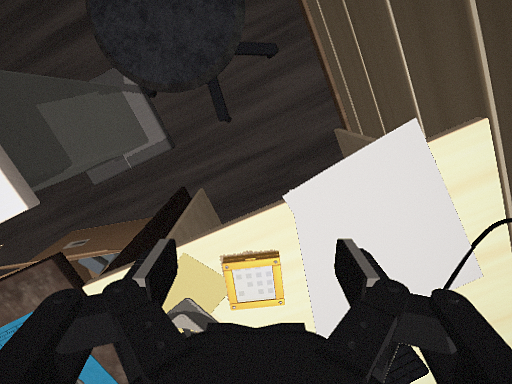

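The fan (dark opening, top view about col 156, row 142) is in the left bay. The middle and right bays show white plates. The reel is at (191,154), the cutters at (261,267) and the driver at (228,340). Next I'll zoom in to fit the station pose.

Run:
```python
import cv2
a=cv2.imread('pics/top0.png')[110:240,110:310]; cv2.imwrite('pics/topz.png',cv2.resize(a,None,fx=4,fy=4,interpolation=cv2.INTER_CUBIC))
a=cv2.imread('pics/side0.png')[125:245,200:360]; cv2.imwrite('pics/sidez.png',cv2.resize(a,None,fx=5,fy=5,interpolation=cv2.INTER_CUBIC))
```

```text
(no output)
```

View pics/topz.png

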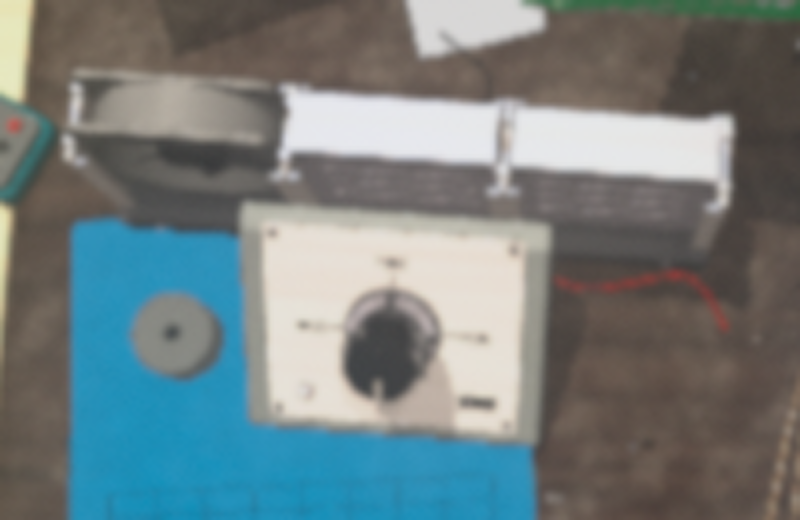

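View pics/sidez.png

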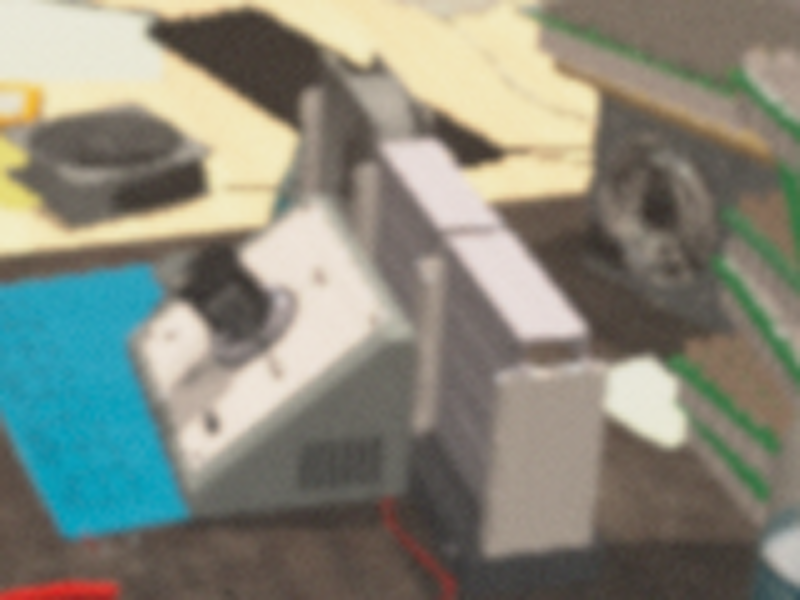

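```bash
cat > fit.py <<'E'
from h import *
from scipy.optimize import least_squares
import pickle
ims={n:viewer.get_image(n) for n in['side','top']}
T=lambda a,b:(a/4+110,b/4+110); S=lambda a,b:(a/5+200,b/5+125)
# (cam, pixel(col,row), function of params)
def pts(p):
    x,y,w,sf,sb,sy,cz,cx=p
    return [('top',T(250,422),(-.14,.105,.022)),('top',T(533,440),(-.14,-.105,.022)),
     ('top',T(240,203),(cx,.105,cz)),('top',T(552,225),(cx,-.105,cz)),
     ('top',T(730,120),(sb,-sy,.148)),('top',T(720,205),(sf,-sy,.148)),('top',T(75,77),(sb,sy,.148)),('top',T(70,155),(sf,sy,.148)),
     ('side',S(190,512),(-.14,-.105,0)),('side',S(187,476),(-.14,-.105,.022)),('side',S(133,335),(-.14,.105,.022)),
     ('side',S(408,330),(cx,-.105,cz)),('side',S(318,197),(cx,.105,cz)),
     ('side',S(497,372),(sf,-sy,.148)),('side',S(605,370),(sb,-sy,.148))]
def W(p,P):
    c,s=np.cos(p[2]),np.sin(p[2]); return [p[0]+c*P[0]-s*P[1],p[1]+s*P[0]+c*P[1],P[2]]
def f(p): return np.concatenate([proj(ims[c],W(p,P))[0]-np.array(px) for c,px,P in pts(p)])
r=least_squares(f,[.52,-.05,0,0.0,.084,.215,.125,-.01],loss='soft_l1')
print(np.round(r.x,4)); print(np.round(f(r.x).reshape(-1,2),1))
E
python3 - <<'E'
from fit import *
def tri(a,b):
    (o1,d1),(o2,d2)=ray(ims['side'],a),ray(ims['top'],b)
    A=np.c_[d1,-d2]; k=np.linalg.lstsq(A,o2-o1,rcond=None)[0]; p,q=o1+d1*k[0],o2+d2*k[1]; return (p+q)/2,np.linalg.norm(p-q)
print('grip',tri((181.4,245.4),(200.4,204.7)),'foot',tri((191.1,252),(189.8,206.3)))
print('fantop',tri((150.2,271.3),(145.7,156.4)))
print(tri((178,232.5),(191,154.5)))
print('spool',atz(ims['top'],(191,154.5),.017),'cut',atz(ims['top'],(260.7,267.5),.006),'drv',atz(ims['top'],(228,340),.013))
E
```

```text
[ 0.5489 -0.1675 -0.0604  0.0091  0.0666  0.2156  0.1161 -0.0062]
[[-0.8 -1.1]
 [ 1.1  0.2]
 [-0.2  0.3]
 [-0.3  0.6]
 [-0.6  0.1]
 [ 0.7  0.1]
 [ 0.7 -0.8]
 [-1.2  0.4]
 [-0.2  2. ]
 [ 0.4  3.1]
 [-0.9 -0.9]
 [ 0.6  0.7]
 [ 0.5 -1.2]
 [ 0.8  0.3]
 [-1.  -1.3]]
grip (array([ 0.44997868, -0.16052714,  0.10620896]), np.float64(0.009377426236263482)) foot (array([ 0.47992728, -0.1569841 ,  0.06657624]), np.float64(0.002658047707479831))
fantop (array([ 0.58247233, -0.03274263,  0.14872735]), np.float64(0.0025078325517284834))
(array([ 0.46619421, -0.00383501,  0.0440813 ]), np.float64(0.026352648467663504))
spool [0.4841046  0.00191706 0.017     ] cut [ 0.28946942 -0.33191311  0.006     ] drv [ 0.38541662 -0.54058297  0.013     ]
```

```bash
cat >> h.py <<'E'
from scipy.spatial.transform import Rotation as Ro
from scipy.linalg import logm,expm
def cur():
    s=get_state(); T=np.eye(4); T[:3,:3]=Ro.from_quat(s['orientation']).as_matrix(); T[:3,3]=s['tool_pos']; return T,s
def plan(Tt,N,T0=None):
    if T0 is None: T0=cur()[0]
    D=np.real(expm(logm(np.linalg.inv(T0)@Tt)/N)); print(N,'rows of',np.round(np.r_[D[:3,3],Ro.from_matrix(D[:3,:3]).as_rotvec()],4).tolist())
st=np.array([.5489,-.1675,-.0604])
def Ts(p=st):
    T=np.eye(4);T[:3,:3]=Ro.from_euler('z',p[2]).as_matrix();T[:3,3]=[p[0],p[1],0];return T
def pose(R,p):
    T=np.eye(4);T[:3,:3]=R;T[:3,3]=p;return T
a=np.radians(38)
n=np.array([-np.sin(a),0,np.cos(a)])
RK=np.c_[[0,1,0],np.cross(-n,[0,1,0]),-n]  # tool axes in station frame at off, x=+y
RF=np.c_[[0,1,0],[1,0,0],[0,0,-1.]]
E
python3 - <<'E'
from h import *
im=viewer.get_image('wrist');T,s=cur()
R=np.array(im['R']);c=-R.T@im['t']
print('cam in tool',T[:3,:3].T@(c-T[:3,3])); print('cam axes in tool',np.round(T[:3,:3].T@R.T,3))
g=np.array([.48,-.157,.0666])
S=Ts(); gl=np.linalg.inv(S)@np.r_[g,1]; print(gl)
# face plane z at that x
print(.022+(gl[0]+.14)*np.tan(a))
E
```

```text
cam in tool [ 0.00113875 -0.07556386 -0.14344388]
cam axes in tool [[ 1.    -0.    -0.   ]
 [ 0.     0.954  0.299]
 [ 0.    -0.299  0.954]]
[-0.06940817  0.00632182  0.0666      1.        ]
0.07715237935322582
```

Run:
```python
from h import *
S=Ts(); f=np.array([-.07,0,.077])
Tt=S@pose(RK,f+.14*n); print(Tt[:3,3]); plan(Tt,20)
T0=cur()[0]; D=np.linalg.inv(T0)@Tt; L=logm(D).real
for k in range(0,21,4): print(np.round((T0@expm(L*k/20))[:3,3],3))
```

```text
[ 0.39299221 -0.1580717   0.18732151]
20 rows of [-0.0301, 0.0153, 0.0067, -0.0328, 0.006, -0.0175]
[0.226 0.501 0.231]
[0.237 0.366 0.207]
[0.261 0.232 0.188]
[0.295 0.099 0.178]
[ 0.34  -0.031  0.178]
[ 0.393 -0.158  0.187]
```

Call:
apply_moves(
  targets=[
    [-0.03,0.015,0.007,-0.033,0.006,-0.0175],
    [-0.03,0.015,0.007,-0.033,0.006,-0.0175],
    [-0.03,0.015,0.007,-0.033,0.006,-0.0175],
    [-0.03,0.015,0.007,-0.033,0.006,-0.0175],
    [-0.03,0.015,0.007,-0.033,0.006,-0.0175],
  ],
  claw=1,
)

```text
time: 2.6
tool_pos: [0.2407, 0.3324, 0.1997]
orientation: [0.812, 0.577, 0.058, 0.062]
force: [0.8, 0.2, 0.5]
width: 0.999
```

Call:
apply_moves(
  targets=[
    [-0.03,0.015,0.007,-0.033,0.006,-0.0175],
    [-0.03,0.015,0.007,-0.033,0.006,-0.0175],
    [-0.03,0.015,0.007,-0.033,0.006,-0.0175],
    [-0.03,0.015,0.007,-0.033,0.006,-0.0175],
    [-0.03,0.015,0.007,-0.033,0.006,-0.0175],
  ],
)

```text
time: 3.1
tool_pos: [0.2744, 0.166, 0.1791]
orientation: [0.777, 0.606, 0.115, 0.122]
force: [-0.5, 0.8, 0.6]
width: 1.0
```

Call:
apply_moves(
  targets=[
    [-0.03,0.015,0.007,-0.033,0.006,-0.0175],
    [-0.03,0.015,0.007,-0.033,0.006,-0.0175],
    [-0.03,0.015,0.007,-0.033,0.006,-0.0175],
    [-0.03,0.015,0.007,-0.033,0.006,-0.0175],
    [-0.03,0.015,0.007,-0.033,0.006,-0.0175],
  ],
)

```text
time: 3.6
tool_pos: [0.3181, 0.024, 0.1717]
orientation: [0.742, 0.628, 0.164, 0.171]
force: [-0.6, 0.9, 0.6]
width: 0.995
```

Run:
```python
from h import *
S=Ts(); f=np.array([-.07,0,.077])
Tt=S@pose(RK,f+.14*n); T,s=cur(); print(s['time'],T[:3,3],s['dq'],s['q']); plan(Tt,5)
```

```text
3.6 [0.31805164 0.02401929 0.17165619] [-0.98914116  0.03650799  0.06605533  1.29070677 -0.36727593 -2.18411681] [-0.04990039 -0.19888223  2.52408795 -0.07525858  0.34022202 -1.38991194]
5 rows of [-0.0343, 0.0184, 0.0069, -0.037, 0.0059, -0.0197]
```

Call:
apply_moves(
  targets=[
    [-0.03,0.015,0.006,-0.033,0.006,-0.018],
    [-0.03,0.015,0.006,-0.033,0.006,-0.018],
    [-0.03,0.015,0.006,-0.033,0.006,-0.018],
    [-0.03,0.015,0.006,-0.033,0.006,-0.018],
    [0,0,0,0,0,0],
  ],
)

```text
time: 4.1
tool_pos: [0.3415, -0.0368, 0.1713]
orientation: [0.723, 0.639, 0.185, 0.184]
force: [-0.2, -0.1, -0.2]
width: 0.999
```

Run:
```python
from h import *
S=Ts(); f=np.array([-.07,0,.077])
Tt=S@pose(RK,f+.14*n); T,s=cur(); print(s['time'],T[:3,3],s['dq'],s['q']); plan(Tt,1)
im=snap('wrist','w1.png')
for th in['selector_grip','selector_foot','fan','fan_top','tab_a']:
  print(th,models.search_frame(th,'wrist')[:2])
print(get_state()['time'])
```

```text
4.1 [ 0.34153219 -0.03684026  0.17134019] [ 0.06224629 -0.01480897  0.01983686 -0.1765795   0.00721211  0.3278919 ] [-0.3612479  -0.15118505  2.51454762  0.51794994  0.30792113 -2.26675151]
1 rows of [-0.114, 0.0661, 0.0157, -0.1346, 0.0036, -0.0633]
selector_grip [{'at': [241.4, 142.0], 'confidence': 0.58}]
selector_foot [{'at': [226.7, 171.1], 'confidence': 0.75}]
fan [{'at': [292.5, 286.6], 'confidence': 0.59}]
fan_top [{'at': [291.0, 283.5], 'confidence': 0.56}]
tab_a [{'at': [241.3, 177.1], 'confidence': 0.48}]
4.4
```

View pics/w1.png

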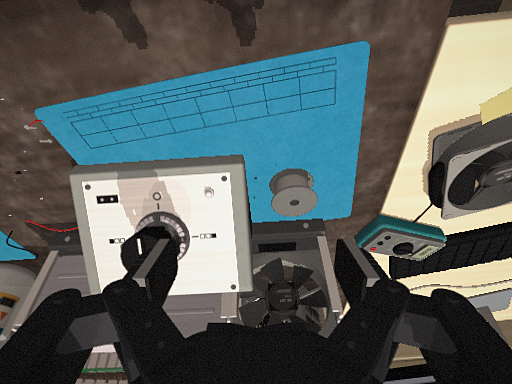

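```bash
cat >> h.py <<'E'
def fk(q,L):
    h,L1,L2,L3,a1=L; Z=lambda t:Ro.from_euler('z',t); Y=lambda t:Ro.from_euler('y',t)
    R=Z(q[0]); p=np.array([0,0,h])+R.apply([a1,0,0])
    R=R*Y(q[1]); p=p+R.apply([0,0,L1]); R=R*Y(q[2]); p=p+R.apply([0,0,L2]); R=R*Z(q[3])*Y(q[4]); p=p+R.apply([0,0,L3])
    return p,(R*Z(q[5]+np.pi)).as_matrix()
E
cat > kin.py <<'E'
from h import *
from scipy.optimize import least_squares
D=[([1.062,.351,1.652,0,1.139,-.085],[.226,.501,.231]),([-0.04990039,-0.19888223,2.52408795,-0.07525858,0.34022202,-1.38991194],[0.31805164,0.02401929,0.17165619]),([-0.3612479,-0.15118505,2.51454762,0.51794994,0.30792113,-2.26675151],[0.34153219,-0.03684026,0.17134019])]
s=get_state(); D.append((s['q'],s['tool_pos']))
r=least_squares(lambda L:np.concatenate([fk(q,L)[0]-p for q,p in D]),[.3,.4,.4,.3,0.])
L=r.x
E
python3 - <<'E'
from kin import *
print(np.round(r.x,4),np.round(r.fun,4)); T,s=cur(); print(np.round(fk(s['q'],L)[1],3)); print(np.round(T[:3,:3],3))
E
```

```text
[ 0.347   0.7072  0.5757  0.5373 -0.2188] [ 0.0404 -0.0234  0.0016 -0.0115 -0.0528 -0.0029  0.0027 -0.007   0.0008
  0.0022 -0.0072  0.0006]
[[ 0.113  0.857  0.502]
 [ 0.993 -0.114 -0.028]
 [ 0.034  0.502 -0.864]]
[[ 0.113  0.857  0.502]
 [ 0.993 -0.114 -0.028]
 [ 0.034  0.502 -0.864]]
```

```bash
sed -i 's/h,L1,L2,L3,a1=L;/h,L1,L2,L3,a1,dy=L;/; s/R.apply(\[a1,0,0\])/R.apply([a1,dy,0])/' h.py; sed -i 's/.3,0.\])/.3,0.,.045])/' kin.py
cat >> kin.py <<'E'
lo=np.array([-2.75,-.79,.01,-1.57,.07,-2.87]);hi=np.array([2.75,2.1,2.65,4.71,3.14,2.87])
def ik(T,q0):
    def f(q):
        p,R=fk(q,L); return np.r_[(p-T[:3,3])*5,Ro.from_matrix(R.T@T[:3,:3]).as_rotvec()]
    r=least_squares(f,np.clip(q0,lo+.01,hi-.01),bounds=(lo,hi)); return r.x,np.abs(r.fun).max()
E
python3 - <<'E'
from kin import *
print(np.round(r.x,4),np.round(r.fun,4)); T,s=cur()
S=Ts();f=np.array([-.07,0,.077]);q=s['q']
for th in np.arange(0,1.6,.26):
  for d in([.14,.10,.06,.016] if th==0 else [.016]):
    q,e=ik(S@pose(RK@Ro.from_euler('z',th).as_matrix(),f+d*n),q); print(round(th,2),d,np.round(q,2),round(e,4))
for d in [.06,.1,.14]:
    q,e=ik(S@pose(RK@Ro.from_euler('z',th).as_matrix(),f+d*n),q); print(round(th,2),d,np.round(q,2),round(e,4))
for RR in [np.eye(3),Ro.from_euler('z',1.57).as_matrix()]:
  for z in[.25,.17]:
    q,e=ik(S@pose(RF@RR,[.042,.143,z]),[0,.5,1.6,0,1,-.5]); print(np.round(q,2),round(e,4))
E
```

```text
[ 0.1824  0.5152  0.4138  0.2616 -0.0053  0.0468] [-0.0002 -0.0001  0.0003 -0.0019  0.0005  0.0001  0.0009 -0.0006 -0.0002
  0.0009 -0.0006 -0.0002]
0.0 0.14 [-0.67 -0.02  2.36  0.84  0.41 -2.87] 0.0709
0.0 0.1 [-0.61  0.08  2.34  0.88  0.32 -2.87] 0.1029
0.0 0.06 [-0.55  0.19  2.3   0.91  0.26 -2.87] 0.1359
0.0 0.016 [-0.51  0.3   2.25  0.94  0.2  -2.87] 0.1702
0.26 0.016 [-0.54  0.3   2.27  1.17  0.25 -2.87] 0.1351
0.52 0.016 [-0.57  0.31  2.29  1.4   0.28 -2.87] 0.0972
0.78 0.016 [-0.59  0.32  2.32  1.63  0.31 -2.87] 0.0578
1.04 0.016 [-0.6   0.33  2.35  1.88  0.34 -2.87] 0.0174
1.3 0.016 [-0.6   0.33  2.36  1.99  0.35 -2.72] 0.0
1.56 0.016 [-0.6   0.33  2.36  1.99  0.35 -2.46] 0.0
1.56 0.06 [-0.64  0.21  2.39  1.69  0.35 -2.18] 0.0
1.56 0.1 [-0.69  0.1   2.4   1.39  0.38 -1.9 ] 0.0
1.56 0.14 [-0.74 -0.01  2.4   1.13  0.44 -1.67] 0.0
[-0.12  0.43  1.49 -0.    1.23 -1.63] 0.0
[-0.12  0.49  1.59  0.    1.05 -1.63] 0.0
[-0.12  0.43  1.49  0.    1.23 -0.06] 0.0
[-0.12  0.49  1.59  0.    1.05 -0.06] 0.0
```

Run:
```python
from h import *
im=snap('wrist','w1b.png')
S=Ts(); a3=[]
f=np.array([-.07,0,.077])
P=[[-.14,.105,.022],[-.14,-.105,.022],[-.0062,.105,.116],[-.0062,-.105,.116],f,f+.061*n,f+.035*n,[.0217,.143,.18],[.0217,.143-.067,.18],[.0217,.143+.067,.18],[0.0091,.2156,.148],[0.0666,.2156,.148],[.0091,.0715,.148],[0,.2175,.03]]
W=[(S@np.r_[p,1])[:3] for p in P]
uv=proj(im,W); print(np.round(uv,1))
g=cv2.imread('pics/w1b.png'); g=cv2.resize(g,None,fx=1.55,fy=1.55,interpolation=cv2.INTER_CUBIC)
for k,(u,v) in enumerate(uv):
    cv2.circle(g,(int(u*1.55),int(v*1.55)),3,(0,0,255),1);cv2.putText(g,str(k),(int(u*1.55)+3,int(v*1.55)),0,.4,(0,255,0))
cv2.imwrite('pics/w1z.png',g)
```

```text
[[241.1 164.8]
 [ 65.  176. ]
 [250.5 290.6]
 [ 91.8 298.1]
 [160.8 242.9]
 [139.7 264.5]
 [149.7 254.2]
 [284.3 349.4]
 [229.4 352.2]
 [339.5 346.3]
 [339.8 315.4]
 [332.5 328.7]
 [225.3 321.6]
 [323.6 232.3]]
```

View pics/w1z.png

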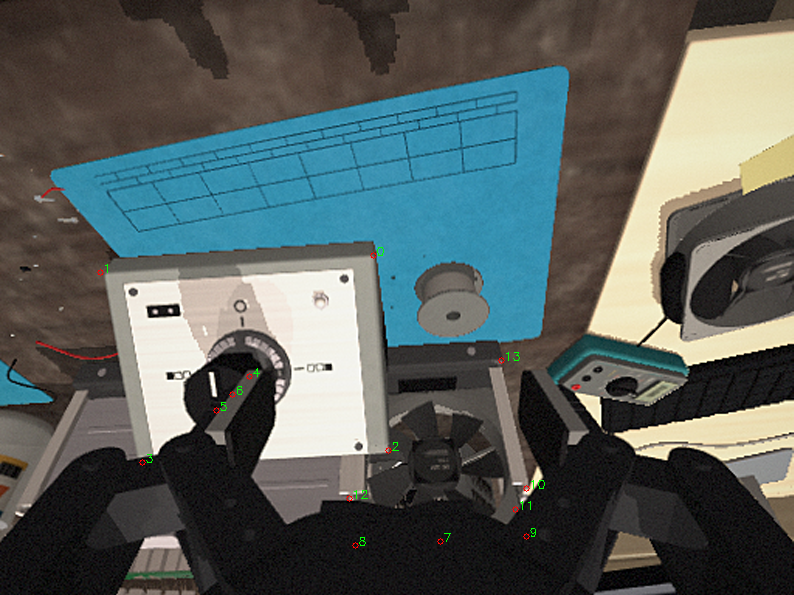

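```bash
cat >> kin.py <<'E'
def pathq(Tt,N,q,T0=None):
    if T0 is None:T0=cur()[0]
    Lg=logm(np.linalg.inv(T0)@Tt).real;m=0
    for k in range(1,N+1):
        q2,e=ik(T0@expm(Lg*k/N),q); m=max(m,np.abs((q2-q)/.1/np.array([2.22,2.22,2.79,3.14,3.14,3.14])).max()); q=q2
        if e>.002: print('bad',k,e)
    print('peak speed frac',round(m,2),'q end',np.round(q,2)); return q
E
python3 - <<'E'
from kin import *
S=Ts();T,s=cur(); Tt=S@pose(RF,[.042,.143,.235]); print(Tt[:3,3]); plan(Tt,10); pathq(Tt,10,s['q'])
Lg=logm(np.linalg.inv(T)@Tt).real
print(np.round([(T@expm(Lg*k/10))[:3,3] for k in range(0,11,2)],3))
E
```

```text
[ 0.59945536 -0.02729602  0.235     ]
10 rows of [0.0032, 0.0267, 0.0013, 0.0527, -0.0019, -0.006]
peak speed frac 0.76 q end [-0.12  0.44  1.51  0.    1.19 -1.63]
[[ 0.341 -0.035  0.171]
 [ 0.389 -0.034  0.195]
 [ 0.44  -0.034  0.213]
 [ 0.492 -0.032  0.226]
 [ 0.546 -0.03   0.233]
 [ 0.599 -0.027  0.235]]
```

Call:
apply_moves(
  targets=[
    [0.0027,0.0222,0.0011,0.044,-0.0016,-0.005],
    [0.0027,0.0222,0.0011,0.044,-0.0016,-0.005],
    [0.0027,0.0222,0.0011,0.044,-0.0016,-0.005],
    [0.0027,0.0222,0.0011,0.044,-0.0016,-0.005],
    [0.0027,0.0222,0.0011,0.044,-0.0016,-0.005],
  ],
  claw=-1,
)

```text
time: 4.95
tool_pos: [0.4451, -0.0334, 0.214]
orientation: [0.732, 0.665, 0.108, 0.107]
force: [0.1, -0.6, 0.6]
width: 0.145
```

Call:
apply_moves(
  targets=[
    [0.0027,0.0222,0.0011,0.044,-0.0016,-0.005],
    [0.0027,0.0222,0.0011,0.044,-0.0016,-0.005],
    [0.0027,0.0222,0.0011,0.044,-0.0016,-0.005],
    [0.0027,0.0222,0.0011,0.044,-0.0016,-0.005],
    [0.0027,0.0222,0.0011,0.044,-0.0016,-0.005],
  ],
)

```text
time: 5.45
tool_pos: [0.5552, -0.0293, 0.2325]
orientation: [0.731, 0.681, 0.03, 0.031]
force: [-0.5, -0.5, 0.3]
width: -0.001
```

Call:
apply_moves(
  targets=[
    [0.0027,0.0222,0.0011,0.044,-0.0016,-0.005],
    [0.0027,0.0222,0.0011,0.044,-0.0016,-0.005],
    [0,0,0,0,0,0],
    [0,0,0,0,0,0],
  ],
)

```text
time: 5.85
tool_pos: [0.5988, -0.0271, 0.2323]
orientation: [0.728, 0.685, -0.001, -0.0]
force: [-0.4, -0.2, -0.8]
width: 0.004
```

Run:
```python
from kin import *
S=Ts();T,s=cur(); Tt=S@pose(RF,[.042,.143,.235]); print(s['time'],T[:3,3],s['force'],s['width']); plan(Tt,1)
im=snap('wrist','w2.png')
for th in['fan','fan_top']: print(th,models.search_frame(th,'wrist')[:2])
uv=proj(im,[(S@np.r_[p,1])[:3] for p in [[.0215,.076,.178],[.0215,.21,.178],[.0625,.21,.178],[.0625,.076,.178],[.042,.143,.178]]]); print(uv)
g=cv2.imread('pics/w2.png'); g=cv2.resize(g,None,fx=1.55,fy=1.55,interpolation=cv2.INTER_CUBIC)
for k,(u,v) in enumerate(uv):
    cv2.circle(g,(int(u*1.55),int(v*1.55)),3,(0,0,255),1)
cv2.imwrite('pics/w2z.png',g)
```

```text
5.85 [ 0.59883446 -0.02709295  0.23234822] [-0.44896071 -0.18378656 -0.78560617] 0.003932682151146391
1 rows of [-0.0002, 0.0006, -0.0027, -0.0016, 0.0009, -0.0004]
fan [{'at': [192.0, 255.9], 'confidence': 0.92}, {'at': [30.6, 97.8], 'confidence': 0.4}]
fan_top [{'at': [195.3, 256.8], 'confidence': 0.97}]
[[165.98386337 181.76238604]
 [343.04207288 181.73018034]
 [338.14271255 231.02918708]
 [171.05461959 231.01357923]
 [254.5123954  207.14726401]]
```

View pics/w2z.png

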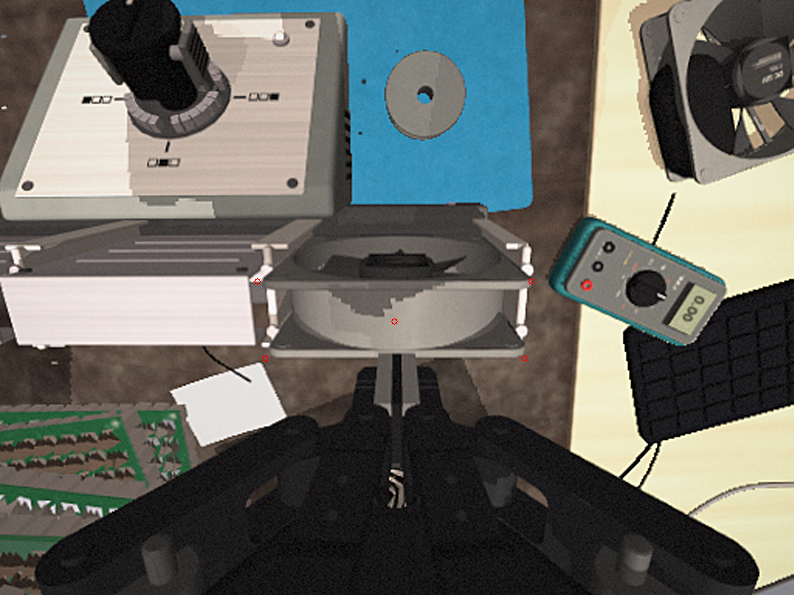

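The fan's top rims sit where the fit predicts for z≈0.178, with corners at zoomed (257,281), (530,281), (524,357) and (265,357). The closed fingers are over its middle, so I'm pressing down now.

Call:
apply_moves(
  targets=[
    [0,0,0.01,0,0,0],
    [0,0,0.015,0,0,0],
    [0,0,0.01,0,0,0],
    [0,0,0.006,0,0,0],
    [0,0,0,0,0,0],
  ],
)

```text
time: 6.5
tool_pos: [0.5986, -0.0276, 0.1912]
orientation: [0.728, 0.685, -0.001, -0.001]
force: [0.6, -0.7, 0.5]
width: -0.002
```

Call:
apply_moves(
  targets=[
    [0,0,0.003,0,0,0],
    [0,0,0.003,0,0,0],
    [0,0,0.002,0,0,0],
    [0,0,0,0,0,0],
  ],
)

```text
time: 6.9
tool_pos: [0.599, -0.0276, 0.1839]
orientation: [0.728, 0.685, -0.0, -0.0]
force: [-0.2, -0.1, -0.2]
width: 0.002
```

Call:
apply_moves(
  targets=[
    [0,0,0.002,0,0,0],
    [0,0,0.002,0,0,0],
    [0,0,0.002,0,0,0],
    [0,0,0,0,0,0],
  ],
)

```text
time: 7.3
tool_pos: [0.5991, -0.0276, 0.1783]
orientation: [0.728, 0.685, -0.0, 0.0]
force: [-0.4, -0.4, 2.6]
width: -0.002
```

Call:
apply_moves(
  targets=[
    [0,0,0.002,0,0,0],
    [0,0,0.002,0,0,0],
    [0,0,0.001,0,0,0],
    [0,0,0,0,0,0],
  ],
)

```text
time: 7.7
tool_pos: [0.5992, -0.0276, 0.1734]
orientation: [0.728, 0.685, -0.0, 0.0]
force: [-0.1, -0.3, 3.7]
width: -0.0
```

Call:
apply_moves(
  targets=[
    [0,0,0.0015,0,0,0],
    [0,0,0.0015,0,0,0],
    [0,0,0,0,0,0],
  ],
)

```text
time: 8.0
tool_pos: [0.5992, -0.0276, 0.1704]
orientation: [0.728, 0.685, -0.0, 0.0]
force: [-0.9, -0.3, 3.6]
width: 0.001
```

Call:
apply_moves(
  targets=[
    [0,0,0.001,0,0,0],
    [0,0,0.001,0,0,0],
    [0,0,0,0,0,0],
  ],
)

```text
time: 8.3
tool_pos: [0.5992, -0.0276, 0.1684]
orientation: [0.728, 0.685, -0.0, 0.0]
force: [-1.3, -0.7, 5.1]
width: -0.006
```

Call:
apply_moves(
  targets=[
    [0,0,0.001,0,0,0],
    [0,0,0,0,0,0],
  ],
)

```text
time: 8.5
tool_pos: [0.5992, -0.0277, 0.1674]
orientation: [0.728, 0.685, -0.0, 0.0]
force: [-1.6, -0.8, 5.5]
width: -0.001
```

Call:
apply_moves(
  targets=[
    [0,0,0.001,0,0,0],
    [0,0,0,0,0,0],
  ],
)

```text
time: 8.7
tool_pos: [0.5992, -0.0276, 0.167]
orientation: [0.728, 0.685, -0.0, 0.0]
force: [-4.3, 1.3, 11.1]
width: 0.0
```

Call:
apply_moves(
  targets=[
    [0,0,0.001,0,0,0],
    [0,0,0,0,0,0],
  ],
)

```text
time: 8.9
tool_pos: [0.5992, -0.0277, 0.167]
orientation: [0.728, 0.685, -0.0, 0.0]
force: [-7.5, -0.3, 20.2]
width: 0.0
```

Call:
apply_moves(
  targets=[
    [0,0,0.001,0,0,0],
    [0,0,0,0,0,0],
  ],
)

```text
time: 9.1
tool_pos: [0.5993, -0.0277, 0.1669]
orientation: [0.728, 0.685, 0.0, 0.001]
force: [-11.3, 0.3, 27.3]
width: -0.001
```

Hard stop felt at z=0.167: 27 N with no further travel, and inside the 165–171 mm range. Lifting off.

Call:
apply_moves(
  targets=[
    [0,0,-0.005,0,0,0],
    [0,0,-0.02,0,0,0],
    [0,0,-0.03,0,0,0],
    [0,0,-0.03,0,0,0],
    [0,0,-0.02,0,0,0],
  ],
  claw=1,
)

```text
time: 9.6
tool_pos: [0.5995, -0.0276, 0.2709]
orientation: [0.728, 0.685, 0.0, 0.001]
force: [-0.1, 0.1, -0.4]
width: 0.851
```

Run:
```python
from kin import *
S=Ts();T,s=cur();print(s['time'],T[:3,3],s['force'])
f=np.array([-.07,0,.077])
RKf=RK@np.diag([-1,-1,1.])
q=s['q']
for d in[.15]:
    Tt=S@pose(RKf,f+d*n)
    print(ik(Tt,[-.7,0,2.36,1.1,.4,0.3]))
    N=30
    plan(Tt,N);pathq(Tt,N,q)
    Lg=logm(np.linalg.inv(T)@Tt).real
    print(np.round([(T@expm(Lg*k/N))[:3,3] for k in range(0,N+1,5)],3), np.round(Lg,2))
```

```text
9.6 [ 0.59945508 -0.02764203  0.27091656] [-0.11891405  0.07996004 -0.38839665]
(array([-0.76242867, -0.03715547,  2.40606816,  1.07802248,  0.4681813 ,
       -0.04619349]), np.float64(4.0312537403186787e-13))
30 rows of [-0.0118, 0.0065, -0.0021, 0.0, 0.034, 0.099]
peak speed frac 0.33 q end [-0.76 -0.04  2.41  1.08  0.47 -0.05]
[[ 0.599 -0.028  0.271]
 [ 0.616 -0.093  0.277]
 [ 0.599 -0.158  0.272]
 [ 0.554 -0.205  0.256]
 [ 0.492 -0.223  0.235]
 [ 0.431 -0.205  0.212]
 [ 0.387 -0.158  0.195]] [[ 0.   -2.97  1.02 -0.34]
 [ 2.97 -0.   -0.    0.21]
 [-1.02  0.   -0.   -0.07]
 [ 0.    0.    0.    0.  ]]
```

Call:
apply_moves(
  targets=[
    [-0.016,0.009,-0.003,0,0.0464,0.135],
    [-0.016,0.009,-0.003,0,0.0464,0.135],
    [-0.016,0.009,-0.003,0,0.0464,0.135],
    [-0.016,0.009,-0.003,0,0.0464,0.135],
    [-0.016,0.009,-0.003,0,0.0464,0.135],
  ],
)

```text
time: 10.1
tool_pos: [0.6154, -0.1179, 0.2756]
orientation: [0.91, 0.399, 0.083, -0.079]
force: [0.7, 0.1, -0.9]
width: 1.0
```

Call:
apply_moves(
  targets=[
    [-0.016,0.009,-0.003,0,0.0464,0.135],
    [-0.016,0.009,-0.003,0,0.0464,0.135],
    [-0.016,0.009,-0.003,0,0.0464,0.135],
    [-0.016,0.009,-0.003,0,0.0464,0.135],
    [-0.016,0.009,-0.003,0,0.0464,0.135],
  ],
)

```text
time: 10.6
tool_pos: [0.5714, -0.1969, 0.2619]
orientation: [0.975, 0.064, 0.155, -0.146]
force: [-0.1, -0.1, 0.3]
width: 0.999
```

Call:
apply_moves(
  targets=[
    [-0.016,0.009,-0.003,0,0.0464,0.135],
    [-0.016,0.009,-0.003,0,0.0464,0.135],
    [-0.016,0.009,-0.003,0,0.0464,0.135],
    [-0.016,0.009,-0.003,0,0.0464,0.135],
    [-0.016,0.009,-0.003,0,0.0464,0.135],
  ],
)

```text
time: 11.1
tool_pos: [0.4895, -0.2265, 0.2341]
orientation: [0.917, -0.279, 0.208, -0.195]
force: [0.3, -0.3, 0.7]
width: 1.001
```

Call:
apply_moves(
  targets=[
    [-0.016,0.009,-0.003,0,0.0464,0.135],
    [-0.016,0.009,-0.003,0,0.0464,0.135],
    [-0.016,0.009,-0.003,0,0.0464,0.135],
    [-0.016,0.009,-0.003,0,0.0464,0.135],
    [0,0,0,0,0,0],
  ],
)

```text
time: 11.6
tool_pos: [0.4224, -0.2021, 0.2101]
orientation: [0.787, -0.529, 0.23, -0.218]
force: [-0.1, 0.0, 0.4]
width: 0.997
```

Run:
```python
from kin import *
S=Ts();T,s=cur();print(s['time'],T[:3,3],s['q'])
f=np.array([-.07,0,.077]);RKf=RK@np.diag([-1,-1,1.])
Tt=S@pose(RKf,f+.15*n); plan(Tt,5);pathq(Tt,5,s['q'])
im=snap('wrist','w3.png')
P=[f,f+.011*n,f+.061*n,[-.14,.105,.022],[-.14,-.105,.022],[-.0062,.105,.116],[-.0062,-.105,.116]]
uv=proj(im,[(S@np.r_[p,1])[:3] for p in P]); print(np.round(uv,1))
for th in['selector_grip','selector_foot']: print(th,models.search_frame(th,'wrist')[:2])
g=cv2.imread('pics/w3.png'); g=cv2.resize(g,None,fx=1.55,fy=1.55,interpolation=cv2.INTER_CUBIC)
for k,(u,v) in enumerate(uv):
    cv2.circle(g,(int(u*1.55),int(v*1.55)),3,(0,0,255),1)
cv2.imwrite('pics/w3z.png',g)
```

```text
11.6 [ 0.42240418 -0.20209215  0.21005732] [-0.84355381  0.09769847  2.20146574  0.92385408  0.69086506 -0.35061208]
5 rows of [-0.0103, 0.0056, -0.0016, 0.0007, 0.028, 0.0802]
peak speed frac 0.26 q end [-0.76 -0.03  2.4   1.07  0.47 -0.04]
[[224.5 199.8]
 [222.  202.9]
 [207.9 220.5]
 [121.3 226.6]
 [277.3 298.1]
 [162.1  97.5]
 [341.4 177.9]]
selector_grip [{'at': [219.5, 210.9], 'confidence': 0.87}, {'at': [46.2, 146.5], 'confidence': 0.73}]
selector_foot [{'at': [200.8, 224.3], 'confidence': 0.88}]
```

View pics/w3z.png

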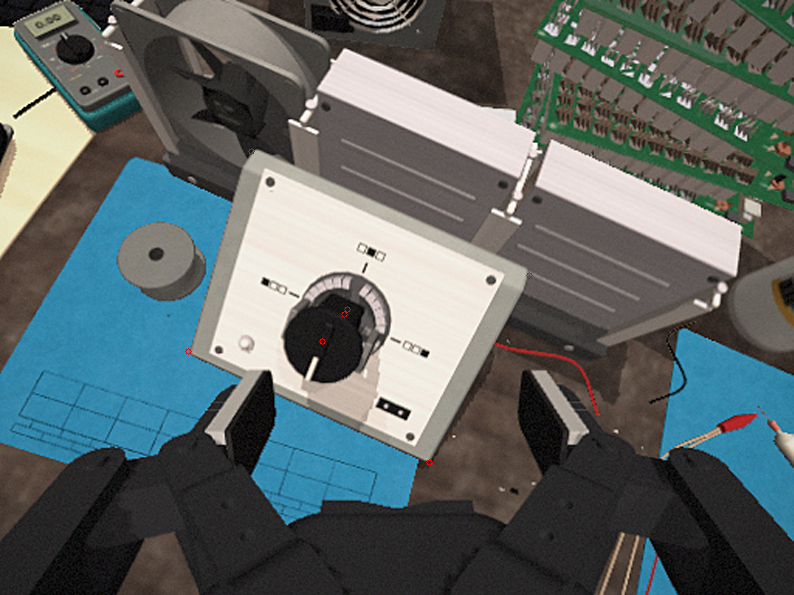

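The corners and the knob cap (zoomed 323,345) match the station fit within about 2 px. Moving on to the knob axis.

Call:
apply_moves(
  targets=[
    [-0.0103,0.0056,-0.0016,0.0007,0.028,0.0802],
    [-0.0103,0.0056,-0.0016,0.0007,0.028,0.0802],
    [-0.0103,0.0056,-0.0016,0.0007,0.028,0.0802],
    [-0.0103,0.0056,-0.0016,0.0007,0.028,0.0802],
    [-0.0103,0.0056,-0.0016,0.0007,0.028,0.0802],
  ],
)

```text
time: 12.25
tool_pos: [0.3892, -0.1599, 0.1967]
orientation: [-0.649, 0.687, -0.239, 0.223]
force: [0.3, -0.0, 0.4]
width: 0.998
```

Call:
apply_moves(
  targets=[
    [0,0,0,0,0,0],
    [0,0,0,0,0,0],
  ],
)

```text
time: 12.45
tool_pos: [0.3896, -0.1601, 0.197]
orientation: [-0.651, 0.685, -0.239, 0.223]
force: [-0.6, -0.2, 0.0]
width: 0.999
```

Run:
```python
from kin import *
S=Ts();T,s=cur();print(s['time'],T[:3,3],s['q'])
f=np.array([-.07,0,.077]);RKf=RK@np.diag([-1,-1,1.])
plan(S@pose(RKf,f+.15*n),1)
plan(S@pose(RKf,f+.08*n),4);q=pathq(S@pose(RKf,f+.016*n),8,s['q'])
for th in np.arange(.15,1.6,.15): q,e=ik(S@pose(RKf@Ro.from_euler('z',th).as_matrix(),f+.016*n),q); 
print(np.round(q,2),e)
im=snap('wrist','w4.png')
c=lambda d:[f+d*n+r*np.array([np.cos(t)*np.cos(a),np.sin(t),np.cos(t)*np.sin(a)]) for t in np.arange(0,6.28,.3) for r in [{.061:.0245,0:.031,.011:.031}[d]]]
uv=proj(im,[(S@np.r_[p,1])[:3] for p in c(.061)+c(.011)+[f+.061*n,f]])
g=cv2.imread('pics/w4.png'); g=cv2.resize(g,None,fx=1.55,fy=1.55,interpolation=cv2.INTER_CUBIC)
for k,(u,v) in enumerate(uv):
    cv2.circle(g,(int(u*1.55),int(v*1.55)),1,(0,0,255),-1)
cv2.imwrite('pics/w4z.png',g)
```

```text
12.45 [ 0.38961964 -0.16007378  0.19697646] [-0.75831261 -0.02143559  2.38575424  1.07637964  0.46819486 -0.04816493]
1 rows of [-0.0022, 0.0034, -0.0004, -0.0028, 0.0002, 0.0085]
4 rows of [-0.0006, 0.0009, 0.0174, -0.0007, 0.0001, 0.0021]
peak speed frac 0.4 q end [-0.6   0.33  2.36  1.97  0.35 -0.86]
[-0.6   0.33  2.36  1.97  0.35  0.64] 2.166269941206167e-10
```

View pics/w4z.png

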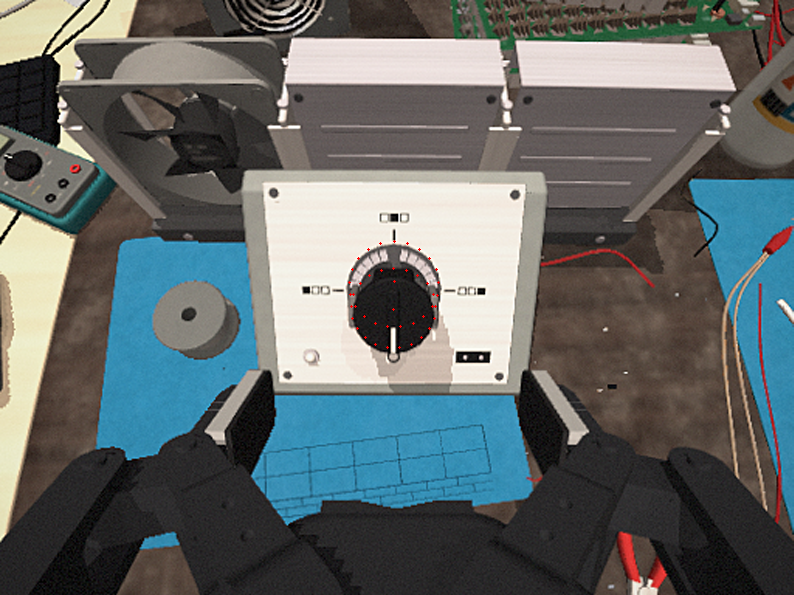

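Run:
```python
from kin import *
S=Ts();im=viewer.get_image('wrist')
f=np.array([-.07,0,.077])
def circ(d,r): return [(S@np.r_[f+d*n+r*np.array([np.cos(t)*np.cos(a),np.sin(t),np.cos(t)*np.sin(a)]),1])[:3] for t in np.arange(0,6.28,.2)]
g=cv2.cvtColor(im['pixels'],cv2.COLOR_RGB2BGR)[150:250,195:315]; g=cv2.resize(g,None,fx=6,fy=6,interpolation=cv2.INTER_CUBIC)
for d,r,col in[(.061,.0245,(0,0,255)),(.011,.031,(0,255,0)),(0,.031,(255,0,0))]:
  for u,v in proj(im,circ(d,r)): cv2.circle(g,(int((u-195+.5)*6),int((v-150+.5)*6)),2,col,-1)
cv2.imwrite('pics/w5z.png',g)
```

```text
(no output)
```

View pics/w5z.png

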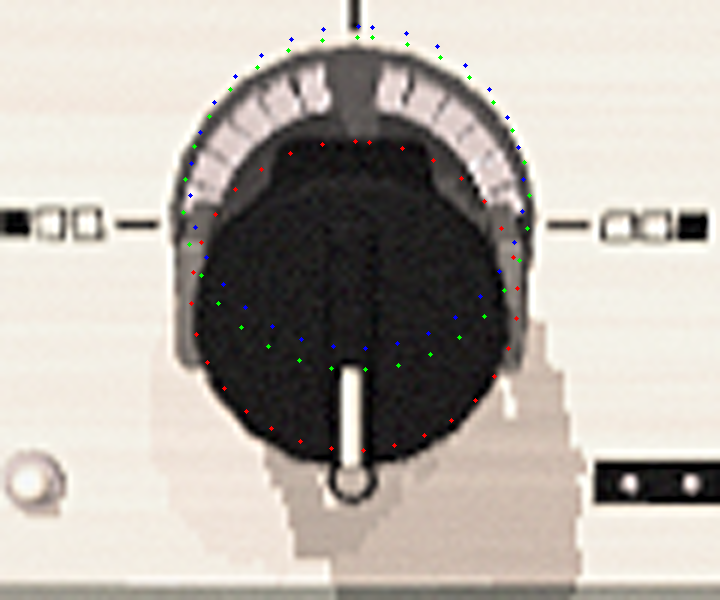

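Run:
```python
from kin import *
S=Ts();im=viewer.get_image('wrist');Si=np.linalg.inv(S)
f=np.array([-.07,0,.077])
def onface(u,v,d=0):
    o,dr=ray(im,(v,u)); o=(Si@np.r_[o,1])[:3]; dr=S[:3,:3].T@dr
    k=((f+d*n-o)@n)/(dr@n); p=o+k*dr-f; return np.round([p@[np.cos(a),0,np.sin(a)]*1e3,p[1]*1e3],1)
Z=lambda x,y:(x/6+195-.5,y/6+150-.5); Y=lambda x,y:(x/1.55-.2,y/1.55-.2)
for nm,p,d in[('Ltick',Z(137,224),0),('Rtick',Z(569,225),0),('off',Z(352,485),0),('scrTL',Y(273,192),0),('TR',Y(515,194),0),('BL',Y(287,376),0),('BR',Y(499,377),0),('capbot',Z(352,465),.061),('capL',Z(197,320),.061),('capR',Z(507,320),.061),('ringtop',Z(354,45),0),('ringL',Z(174,225),.0),('ringR',Z(535,225),0),('midsign',Y(394,217),0),('fl',Y(260,392),0)]: print(nm,onface(*p,d))
```

```text
Ltick [-6.6 41. ]
Rtick [ -6.2 -39.8]
off [-59.8   0.6]
scrTL [62.3 82.2]
TR [ 62.1 -81.8]
BL [-76.3  82.3]
BR [-76.1 -81.8]
capbot [-27.2   0.2]
capL [-3.5 23.7]
capR [ -3.1 -23. ]
ringtop [27.4  0.6]
ringL [-6.7 34.1]
ringR [ -6.3 -33.4]
midsign [45.9  0.2]
fl [-90.6 104.6]
```

```bash
cat >> kin.py <<'E'
f=np.array([-.075,.0004,.0730]);RKf=RK@np.diag([-1,-1,1.]);S=Ts()
def G(th,d): return S@pose(RKf@Ro.from_euler('z',th).as_matrix(),f+d*n)
E
python3 - <<'E'
from kin import *
T,s=cur(); plan(G(0,.06),5);q=pathq(G(0,.06),5,s['q']); plan(G(0,.016),5,G(0,.06));pathq(G(0,.016),5,q,G(0,.06))
E
```

```text
5 rows of [-0.0006, 0.0019, 0.0179, -0.0005, -0.0001, 0.0012]
peak speed frac 0.46 q end [-0.65  0.22  2.4   1.71  0.35 -0.64]
5 rows of [-0.0, 0.0, 0.0088, -0.0, -0.0, -0.0]
peak speed frac 0.2 q end [-0.6   0.34  2.37  2.01  0.36 -0.91]
```

Call:
apply_moves(
  targets=[
    [-0.0006,0.0019,0.0178,-0.0005,0,0.0012],
    [-0.0006,0.0019,0.0178,-0.0005,0,0.0012],
    [-0.0006,0.0019,0.0178,-0.0005,0,0.0012],
    [-0.0006,0.0019,0.0178,-0.0005,0,0.0012],
    [-0.0006,0.0019,0.0178,-0.0005,0,0.0012],
  ],
)

```text
time: 13.1
tool_pos: [0.437, -0.1602, 0.1198]
orientation: [-0.648, 0.689, -0.237, 0.223]
force: [-0.0, 0.0, 0.4]
width: 0.998
```

Run:
```python
from kin import *
T,s=cur(); print(s['time'],s['force'],s['q']); plan(G(0,.016),5)
im=snap('wrist','w6.png')
```

```text
13.1 [-0.03603576  0.03117573  0.42965162] [-0.650015    0.26480409  2.35820527  1.72773983  0.35303974 -0.65161575]
5 rows of [0.0, -0.0001, 0.0088, 0.0001, -0.0002, -0.0001]
```

View pics/w6.png

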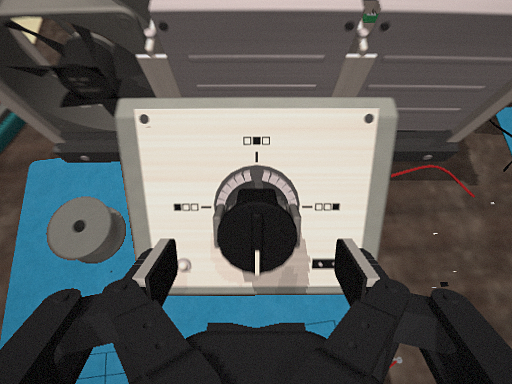

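Well centred: the jaws are at cols 176 and 336, and the knob is at col 257. Going in and closing.

Call:
apply_moves(
  targets=[
    [0,0,0.0088,0,0,0],
    [0,0,0.0088,0,0,0],
    [0,0,0.0088,0,0,0],
    [0,0,0.0088,0,0,0],
    [0,0,0.0088,0,0,0],
  ],
)

```text
time: 13.65
tool_pos: [0.4638, -0.1617, 0.0859]
orientation: [-0.648, 0.689, -0.237, 0.223]
force: [0.0, -0.3, -0.3]
width: 0.997
```

Call:
apply_moves(
  targets=[
    [0,0,0,0,0,0],
    [0,0,0,0,0,0],
    [0,0,0,0,0,0],
  ],
  claw=0.2,
)

```text
time: 13.95
tool_pos: [0.4631, -0.1615, 0.0863]
orientation: [-0.648, 0.689, -0.237, 0.223]
force: [-3.3, -1.7, 4.4]
width: 0.601
```

Run:
```python
from kin import *
T,s=cur(); print(s['time'],s['force'],T[:3,:3].T@s['force'],s['width']*85); plan(G(0,.016),1)
im=snap('wrist','w7.png')
```

```text
13.95 [-3.30023099 -1.67779345  4.40829029] [ 1.87937583 -0.20007257 -5.43759655] 51.05107213835924
1 rows of [0.0004, -0.0005, 0.0012, 0.0001, -0.001, -0.0014]
```

View pics/w7.png

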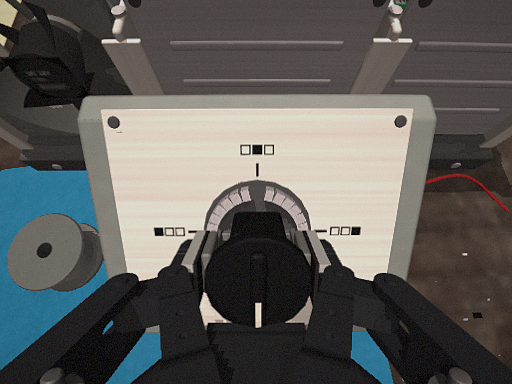

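Call:
apply_moves(
  targets=[
    [0,0,0,0,0,0],
    [0,0,0,0,0,0],
    [0,0,0,0,0,0],
    [0,0,0,0,0,0],
  ],
  claw=-0.02,
)

```text
time: 14.4
tool_pos: [0.4628, -0.1624, 0.0866]
orientation: [-0.647, 0.69, -0.238, 0.222]
force: [-15.4, -7.5, 15.7]
width: 0.556
```

Run:
```python
from kin import *
T,s=cur(); print(s['time'],T[:3,:3].T@s['force'],T[:3,:3].T@s['torque'],s['width']*85); plan(G(0,.016),1)
q=s['q']
for th in np.arange(.1,1.6,.1): q,e=ik(G(th,.016),q); 
print(np.round(q,2),e)
```

```text
14.4 [  8.51755816   2.08521847 -21.54417284] [-0.49064967  1.32262619 -0.05988343] 47.2239287902093
1 rows of [-0.0005, -0.0005, 0.0016, 0.0002, -0.0035, -0.0025]
[-0.59  0.37  2.32  1.98  0.34  0.64] 8.826273045769994e-13
```

Call:
apply_moves(
  targets=[
    [0.001,0,-0.0015,0,0,0],
    [0.0005,0,-0.001,0,0,0],
    [0,0,0,0,0,0],
    [0,0,0,0,0,0],
  ],
  claw=-0.02,
)

```text
time: 14.8
tool_pos: [0.4623, -0.1625, 0.0872]
orientation: [-0.648, 0.689, -0.236, 0.223]
force: [24.3, 0.1, -30.9]
width: 0.546
```

Run:
```python
from kin import *
T,s=cur(); print(s['time'],T[:3,:3].T@s['force'],T[:3,:3].T@s['torque'],s['width']*85); plan(G(0,.016),1)
im=snap('wrist','w8.png')
```

```text
14.8 [-1.56754146 -0.15617419 39.2822166 ] [-0.24174146  0.18105462  0.03282685] 46.4303778847949
1 rows of [-0.0006, -0.0006, 0.0024, 0.001, 0.0007, -0.001]
```

View pics/w8.png

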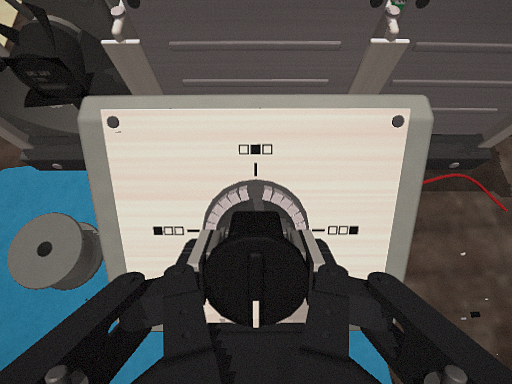

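Call:
apply_moves(
  targets=[
    [0,0,0,0,0,0],
    [0,0,0,0,0,0],
    [0,0,0,0,0,0],
  ],
  claw=0.5,
)

```text
time: 15.15
tool_pos: [0.4615, -0.1625, 0.088]
orientation: [-0.648, 0.689, -0.237, 0.223]
force: [-0.3, 0.1, -0.5]
width: 0.753
```

Run:
```python
from kin import *
T,s=cur(); print(s['time'],T[:3,:3].T@s['force'],T[:3,:3].T@s['torque'],s['width']*85); plan(G(0,.012),1)
im=viewer.get_image('wrist'); g=cv2.cvtColor(im['pixels'],cv2.COLOR_RGB2BGR)[170:340,150:370]
cv2.imwrite('pics/w9.png',cv2.resize(g,None,fx=3.5,fy=3.5,interpolation=cv2.INTER_CUBIC))
im=viewer.get_image('side'); g=cv2.cvtColor(im['pixels'],cv2.COLOR_RGB2BGR)[140:240,190:310]
cv2.imwrite('pics/s9.png',cv2.resize(g,None,fx=6,fy=6,interpolation=cv2.INTER_CUBIC))
```

```text
15.15 [-0.03621237  0.5898215   0.20429786] [-0.33040918  0.02748827  0.01442301] 64.01153694307621
1 rows of [-0.0007, -0.0007, 0.0075, 0.0002, -0.0004, -0.0014]
```

View pics/w9.png

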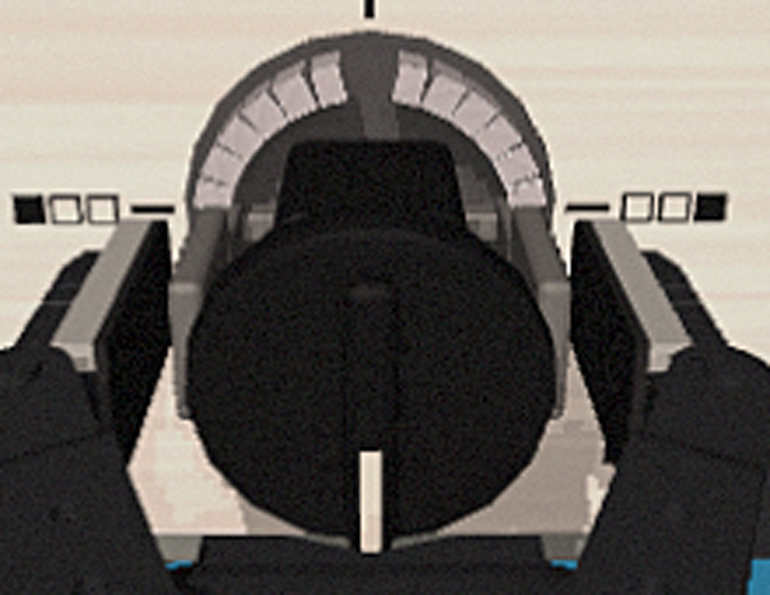

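View pics/s9.png

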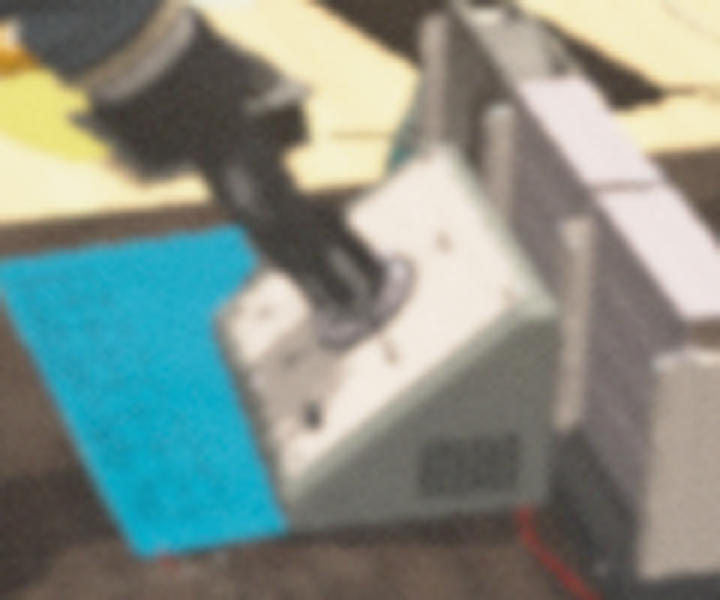

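Call:
apply_moves(
  targets=[
    [-0.0004,-0.0003,0.004,0,0,0],
    [-0.0004,-0.0003,0.0045,0,0,0],
    [0,0,0,0,0,0],
  ],
)

```text
time: 15.55
tool_pos: [0.4675, -0.162, 0.081]
orientation: [-0.648, 0.689, -0.237, 0.223]
force: [-0.3, 0.2, 0.0]
width: 0.749
```

Call:
apply_moves(
  targets=[
    [0,0,0,0,0,0],
    [0,0,0,0,0,0],
    [0,0,0,0,0,0],
    [0,0,0,0,0,0],
  ],
  claw=-0.02,
)

```text
time: 15.95
tool_pos: [0.4671, -0.1627, 0.0815]
orientation: [-0.647, 0.689, -0.237, 0.222]
force: [-3.9, -4.8, 3.1]
width: 0.519
```

Run:
```python
from kin import *
T,s=cur(); print(s['time'],T[:3,:3].T@s['force'],T[:3,:3].T@s['torque'],s['width']*85); plan(G(0,.012),1)
im=viewer.get_image('wrist'); g=cv2.cvtColor(im['pixels'],cv2.COLOR_RGB2BGR)[170:340,150:370]
cv2.imwrite('pics/w10.png',cv2.resize(g,None,fx=3.5,fy=3.5,interpolation=cv2.INTER_CUBIC))
```

```text
15.95 [ 4.99932996  0.92073618 -4.6972893 ] [-0.55275164  0.68186015 -0.03942899] 44.11458937202414
1 rows of [-0.0005, -0.0003, -0.001, 0.001, -0.0018, -0.0022]
```

View pics/w10.png

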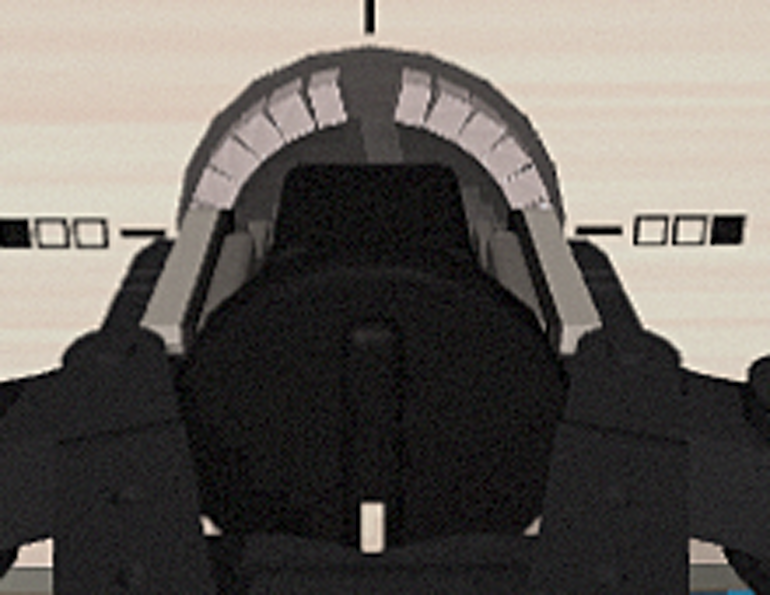

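Call:
apply_moves(
  targets=[
    [0,0,0,0,0,0.05],
    [0,0,0,0,0,0.08],
    [0,0,0,0,0,0.07],
  ],
)

```text
time: 16.3
tool_pos: [0.467, -0.1627, 0.0815]
orientation: [-0.574, 0.752, -0.213, 0.245]
force: [-4.1, -5.8, 1.9]
width: 0.519
```

Run:
```python
from kin import *
T,s=cur(); print(s['time'],T[:3,:3].T@s['force'],T[:3,:3].T@s['torque'],s['width']*85); plan(G(0.2,.012),1)
im=viewer.get_image('wrist'); g=cv2.cvtColor(im['pixels'],cv2.COLOR_RGB2BGR)[130:340,120:400]
cv2.imwrite('pics/w11.png',cv2.resize(g,None,fx=2.8,fy=2.8,interpolation=cv2.INTER_CUBIC))
```

```text
16.3 [ 6.31152568  0.51852949 -3.76030196] [-0.39458844  0.87656232 -0.04475754] 44.124914135170144
1 rows of [-0.0006, -0.0002, -0.001, 0.0007, -0.0022, -0.0053]
```

View pics/w11.png

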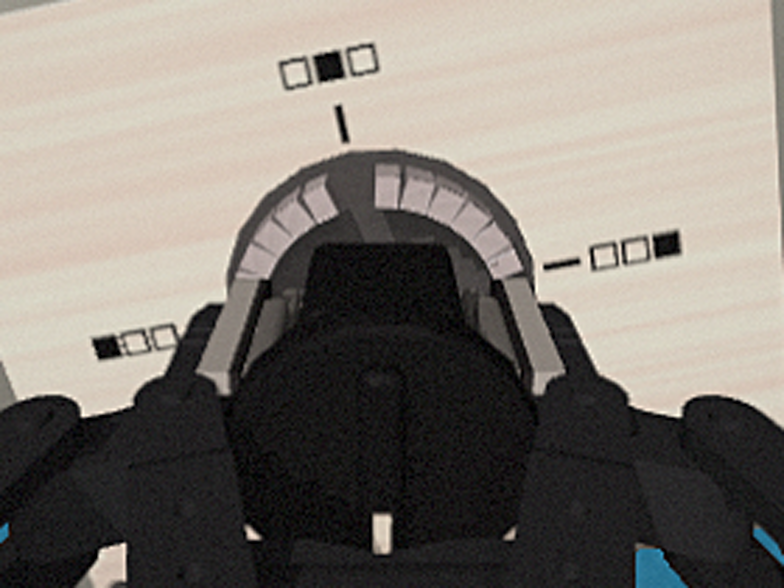

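Call:
apply_moves(
  targets=[
    [0,0,0,0,0,0.1],
    [0,0,0,0,0,0.1],
    [0,0,0,0,0,0.1],
    [0,0,0,0,0,0.1],
    [0,0,0,0,0,0.1],
  ],
)

```text
time: 16.85
tool_pos: [0.4669, -0.1629, 0.0814]
orientation: [-0.37, 0.871, -0.146, 0.29]
force: [-5.9, -6.4, 3.5]
width: 0.52
```

Call:
apply_moves(
  targets=[
    [0,0,0,0,0,0.1],
    [0,0,0,0,0,0.1],
    [0,0,0,0,0,0.1],
    [0,0,0,0,0,0.1],
    [0,0,0,0,0,0],
  ],
)

```text
time: 17.35
tool_pos: [0.4668, -0.163, 0.0814]
orientation: [-0.189, 0.927, -0.085, 0.313]
force: [-5.6, -7.5, 2.6]
width: 0.523
```

Run:
```python
from kin import *
T,s=cur(); print(s['time'],T[:3,:3].T@s['force'],T[:3,:3].T@s['torque'],s['width']*85,s['q']); plan(G(1.5708,.011),1)
```

```text
17.35 [ 5.7366406  -5.93876604 -5.23512959] [0.51572865 1.07185214 0.02915258] 44.42192144244419 [-0.60131768  0.40846103  2.30735109  2.02901825  0.35778447  0.17930085]
1 rows of [-0.0008, 0.0005, 0.0, -0.0022, -0.0023, 0.4646]
```

Call:
apply_moves(
  targets=[
    [0,0,0,0,0,0.1],
    [0,0,0,0,0,0.1],
    [0,0,0,0,0,0.1],
    [0,0,0,0,0,0.1],
    [0,0,0,0,0,0.065],
  ],
)

```text
time: 17.85
tool_pos: [0.4667, -0.163, 0.0812]
orientation: [0.029, 0.945, -0.011, 0.324]
force: [-6.8, -8.4, 2.1]
width: 0.518
```

Call:
apply_moves(
  targets=[
    [0,0,0,0,0,0],
    [0,0,0,0,0,0],
  ],
)

```text
time: 18.05
tool_pos: [0.4667, -0.163, 0.0812]
orientation: [0.028, 0.945, -0.012, 0.324]
force: [-5.9, -7.6, 2.5]
width: 0.519
```

Run:
```python
from kin import *
T,s=cur(); print(s['time'],T[:3,:3].T@s['force'],T[:3,:3].T@s['torque'],s['width']*85); plan(G(1.5708,.011),1)
im=viewer.get_image('wrist'); g=cv2.cvtColor(im['pixels'],cv2.COLOR_RGB2BGR)[130:340,120:400]
cv2.imwrite('pics/w12.png',cv2.resize(g,None,fx=2.8,fy=2.8,interpolation=cv2.INTER_CUBIC))
```

```text
18.05 [ 2.77363186 -7.93125365 -5.32225703] [0.99998953 0.82536397 0.04326455] 44.101130783085694
1 rows of [-0.0007, 0.0009, -0.0, -0.0027, -0.0022, 0.0027]
```

View pics/w12.png

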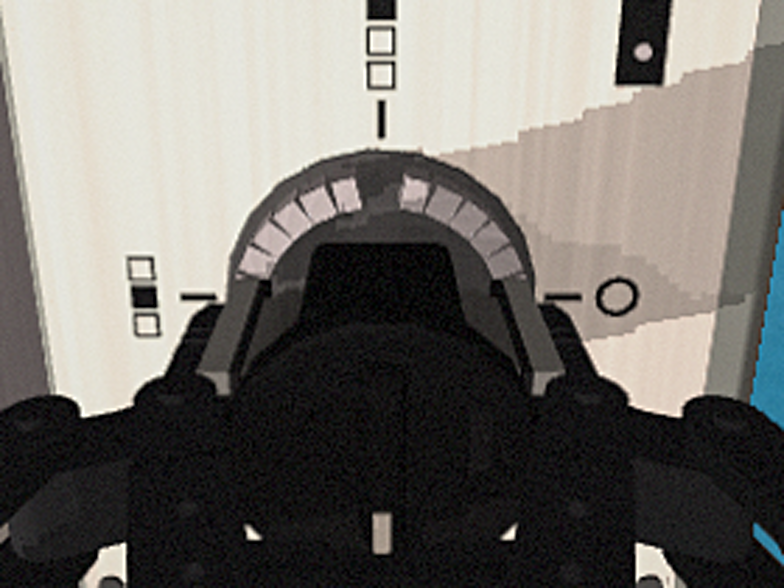

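The pointer is at the image bottom. Off shows at the right, the middle-bay sign at the left and the right-bay sign at the top, so the pointer is on the left bay. Releasing.

Call:
apply_moves(
  targets=[
    [0,0,0,0,0,0],
    [0,0,0,0,0,0],
    [0,0,0,0,0,0],
    [0,0,0,0,0,0],
  ],
  claw=1,
)

```text
time: 18.5
tool_pos: [0.4673, -0.162, 0.0814]
orientation: [0.027, 0.945, -0.011, 0.325]
force: [-0.1, -0.2, -0.1]
width: 0.999
```

Run:
```python
from kin import *
T,s=cur(); print(s['time'],T[:3,:3].T@s['force'],s['width']*85); plan(G(1.5708,.011),1)
im=viewer.get_image('wrist'); g=cv2.cvtColor(im['pixels'],cv2.COLOR_RGB2BGR)[130:340,120:400]
cv2.imwrite('pics/w13.png',cv2.resize(g,None,fx=2.8,fy=2.8,interpolation=cv2.INTER_CUBIC))
q=pathq(G(1.5708,.13),9,s['q'])
```

```text
18.5 [ 0.17139329 -0.2016717   0.01720869] 84.91473869790705
1 rows of [-0.0002, -0.0002, -0.0002, -0.0003, -0.0005, 0.0043]
peak speed frac 0.33 q end [-0.71  0.03  2.4   1.2   0.41  1.43]
```

View pics/w13.png

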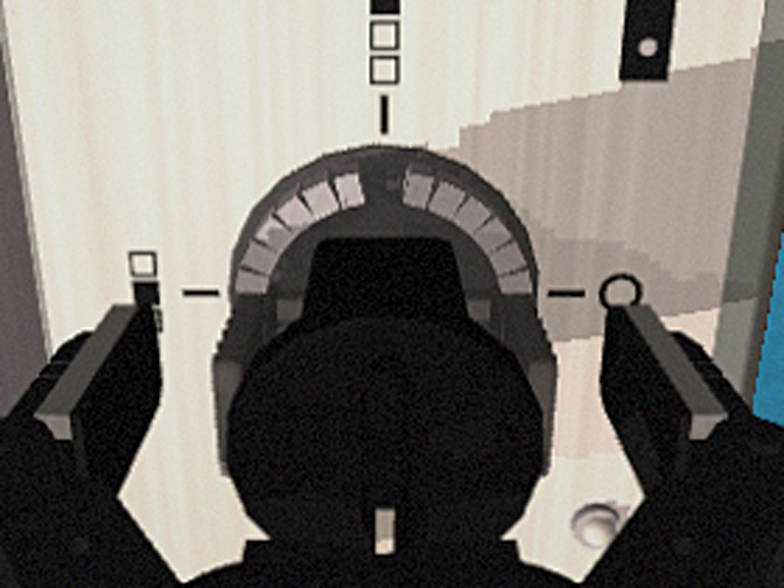

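Both tabs look sprung out. Retracting along the knob axis, then checking.

Call:
apply_moves(
  targets=[
    [0,0,-0.01,0,0,0],
    [0,0,-0.014,0,0,0],
    [0,0,-0.014,0,0,0],
    [0,0,-0.014,0,0,0],
    [0,0,-0.014,0,0,0],
  ],
)

```text
time: 19.05
tool_pos: [0.4263, -0.1595, 0.1338]
orientation: [0.027, 0.945, -0.011, 0.325]
force: [0.3, 1.1, -0.1]
width: 1.006
```

Call:
apply_moves(
  targets=[
    [0,0,-0.014,0,0,0],
    [0,0,-0.014,0,0,0],
    [0,0,-0.014,0,0,0],
    [0,0,-0.01,0,0,0],
    [0,0,0,0,0,0],
  ],
)

```text
time: 19.55
tool_pos: [0.3947, -0.1578, 0.1753]
orientation: [0.027, 0.945, -0.011, 0.326]
force: [-0.6, -0.9, 0.1]
width: 0.999
```

Run:
```python
from kin import *
T,s=cur(); print(s['time'],s['force'],T[:3,3])
im=snap('wrist','w14.png'); g=cv2.imread('pics/w14.png')[130:270,150:350]
cv2.imwrite('pics/w14z.png',cv2.resize(g,None,fx=4,fy=4,interpolation=cv2.INTER_CUBIC))
im=snap('top','t14.png');snap('side','s14.png')
for nm in ['spool_mid','driver_mid','cutters_mid']: print(nm,models.search_frame(nm,'top')[:2])
```

```text
19.55 [-0.64701183 -0.9120355   0.08292166] [ 0.39466109 -0.1577718   0.17526102]
spool_mid [{'at': [191.9, 153.4], 'confidence': 0.82}]
driver_mid [{'at': [237.0, 341.3], 'confidence': 0.52}, {'at': [181.4, 214.1], 'confidence': 0.44}]
cutters_mid [{'at': [268.3, 264.5], 'confidence': 0.57}]
```

View pics/w14z.png

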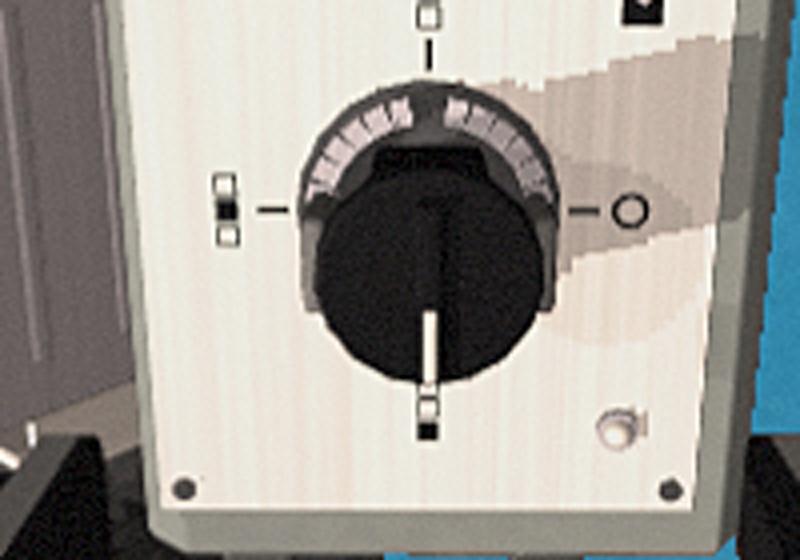

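View pics/t14.png

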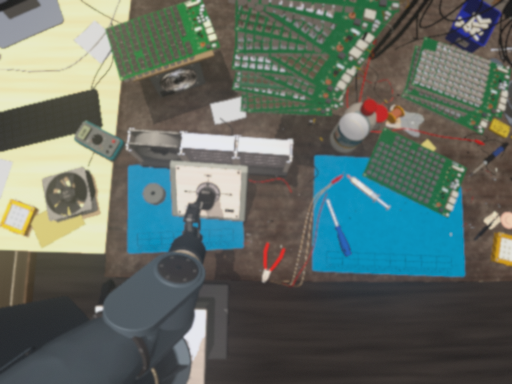

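View pics/w14.png

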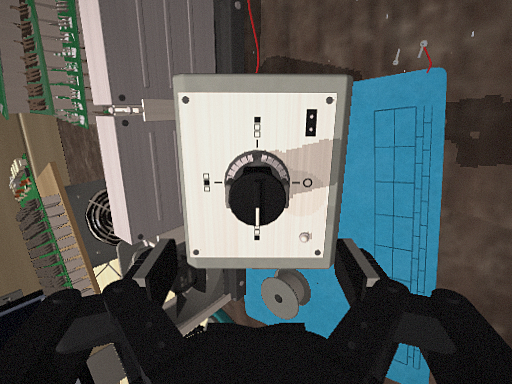

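The pointer sits on the left-bay sign, and both tabs stand out beyond the cap as they did at the start. The reel, cutters and driver have not moved. Handing in.

Run:
```python
from station import finish_job
print(finish_job())
```

```text
the job is handed in; nothing more can be done
None
```

I pushed the fan home in the left bay, turned the selector from off to that bay, and handed the job in at about 20 s of the 51 s allowed.

- **Fan:** I pressed the middle of its top edge with the fingers shut. It slid at about 4–6 N and stopped hard at 0.167 m above the bench, inside the 165–171 mm range. The highest wrist force reading was about 30 N, against the 70 N limit. I did not measure its height again after lifting off, so "fully home" rests on the stop I felt.
- **Selector:** The first pinch closed only to about 46 mm and read up to 39 N along the knob axis, so I opened, went about 8 mm deeper and pinched again. It then closed to 44 mm, and I turned the knob a quarter turn and let go.
- **Final checks:** The close-up picture shows the pointer on the left-bay sign and both tabs standing out beyond the cap as far as when they were locked at the start. The arm was clear of everything.
- **Other objects:** The reel, screwdriver and side cutters look unmoved in the top picture. For the cutters, the network's position differed from its first one by about 8 pixels. The picture shows them in the same place, so I put that down to detector error.

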